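# Tighten the nut of the clamp that holds a lens

## Robot

A 7-joint arm with a two-finger parallel gripper is mounted at the origin on a cart in front of the work surface, level with it; the furniture and walls round the work are solid. World frame = base frame: x ahead of the robot, y to its left, z up, the work surface at z = 0. Lengths are in mm, angles in rad, forces in N, time in s.
With the tool pointing down it reaches from about 400 to 875 mm from the base axis. Payload 4.4 kg.
Tool frame: the origin (TCP) lies midway between the tips of the shut fingers; the grasp point (between the pads) lies 19 mm behind it; z points along the fingers, y is the direction in which the jaws open and shut (so a half turn about z gives the same grasp; the last joint's range is limited). The gripper opens to 85 mm and grips with 20 to 120 N. Pads are 22 mm wide; open, the fingers measure 114 mm over their backs; the gripper's body (76 mm by 85 mm) begins 54 mm behind the grasp point. The pads swing forward as they close: fully open they stand 13 mm farther back than shut.
Start: joints at [1.184, 0.628, 0.038, 1.517, -0.027, 0.996, -0.02], TCP at [204.99, -616.844, 231.313] pointing down, gripper open.
Joint ranges: [-3.06, 3.06], [-0.37, 2.12], [-1.25, 1.32], [0.18, 2.47], [-1.1, 4.24], [0.23, 1.98], [-2.94, 2.94]. Speed limits (rad/s): [2.57, 2.57, 3.14, 3.14, 3.14, 3.14, 3.14].

## Interface

Orientations are given as [roll, pitch, yaw] about the fixed x, y, z axes, in that order (R = Rz(yaw) Ry(pitch) Rx(roll)).
In Python, from cell import * gives the robot as it stands. The module is installed in compiled form; this text tells all that it offers.
- The arm moves only by the tool move_arm, never from a script. Its argument "series" is a list of rows, each a list of 2 entries, a list of its own where there are three numbers: the shift along the tool's x, y, z in m, then the turn about the tool's z in rad. In form: [[[x, y, z], yaw], ...]. A call has 1 to 5 rows; each row is the pose to reach, as a shift and turn from the pose measured when the call began, along the tool's axes at that moment; what a row does not reach only later rows make up. A row lasts 1/8 s, in which the tool goes at most 62.5 mm and 10.7 degrees, less where a joint would pass 70% of its speed; a pose out of reach is approached as far as the arm can. A call with a gripper value outside its range is refused whole. "claw" is the opening, from 0 (shut) to 1 (fully open), set as the call begins (left out, the last holds). The fingers move at their own pace and stop on an object; the grip force is fixed at half the most. Time passes only in rows, so rows that repeat a pose let the fingers close. It gives the time, the measured TCP pose, the force and the opening at its end, in the units of the state.
- read_state(): the state, without advancing time (a new reading comes with each control period).
- get_image(name): name is "scene" or "top" or "wrist"; returns the picture (480x640x3 uint8, blue, green, red); there is no depth.
- camera_model(name): a dict with "fov_y" (degrees; the focal length in pixels is half the picture's height over the tangent of half this angle, whatever the lens; pixels are square), "cx", "cy" (the principal point, pixels), "pose" (4x4, takes a point from camera to world coordinates); the wrist camera has in their place "tool_from_camera" (4x4, takes a point from camera to tool coordinates, whose origin is the TCP and whose axes are the flange's). Camera axes: x right, y down, z forward; pixel columns grow to the right and rows downward; lengths in mm; the calibration is good to about 2 mm. A picture is of the moment at which its call begins: read the wrist's pose just before it. camera_model takes no time and is no camera call.
- finish_job(): hands the job in, once; it reports no verdict.
The state is a dict: "clock": time; "qpos": joint angles; "qd": joint speeds; "tau": joint torques, N m; "eef_pos": TCP position; "tool_rot": TCP orientation; "force": force on the tool from outside, world axes, zero at the start; "torque": the same for the moment, N m; "width": finger opening in mm.
Only numpy, scipy, OpenCV 4.12 (cv2) and the standard library are available. Lean on these libraries where they do the work, as an engineer would, in place of code of your own. Each camera call takes 0.05 s, during which the arm holds its last target. There are 200 camera calls.

## Task

A spectacle lens lies under the strap of one of the two small clamps on the bench, ready for drilling, but the clamp's nut is still slack. Screw the knurled nut of that clamp down, clockwise seen from above, until it stops tight, then let go. Leave the nut of the empty clamp as it is.

Things in the scene. Friction and masses are not known exactly. Their poses are not given: they have to be found in the camera images.
- lens_clamp: Clamp holding a lens, a pale whitish disc 56 x 61 mm, on a round seat. Grey base 146 x 78 mm fixed to the bench; origin: centre of its underside, z up, +x from lens to nut. Seat at x -37 mm; stud 11 mm thick at x +25 mm, 92 mm high, passes up through the nut. An aluminium strap 26 mm wide lies under the nut and reaches over the lens. Apart from nut and stud all stays below 55 mm.
- lens_clamp_nut_grip (a point): Grip point of the nut to tighten, on its upright axis, about 74 mm above the bench at first, 3 mm lower when tight. The steel nut's knurled part is round, 33 mm in diameter, 31 mm tall; the point is 8 mm below its flat top and 23 mm above the top of the 40 mm wide, 4 mm thick flange at its foot.
- lens_clamp_nut (a joint): Turn of that nut in rad, growing as it is screwed down, clockwise seen from above. Starts slack at 0 to 0.25; hard stop, tight, at 1.3, so 1.05 to 1.3 rad (60 to 75 degrees) remain, which one grasp can do. The steep thread lowers nut and strap 3 mm over the 1.3 rad. Even friction of 0.12 Nm; it stays where it is left.
- bare_clamp_nut_rim (a point): Point on the edge of the knurled nut of the other clamp, 16.5 mm from that nut's axis and 8 mm below its top. Clamp and nut are the same as the first, also slack, but its round black-topped seat is empty. This nut is not to be turned.

How it is judged:
By the outcome, as a careful person would: the job done as asked, in the order asked, and still so for the second after the job is handed in, with the robot touching nothing.
It also fails if it takes over 32 s, if anything falls off the work surface, if the arm or the gripper's body presses on something with over 40 N, if the wrist force passes 120 N, or if a joint passes its speed limit or range.

## Working session

There is one attempt and no reset: what is moved stays moved. The work goes in short steps, Python scripts to look and compute and a tool call to move; the robot and the scene stay as the last step left them, time stands still between calls to the robot, and variables do not carry over. Pictures are saved under pics/ and viewed, about 8 in all and at most 12, crops included, and the job is handed in when it is done.

Besides the shell and the picture viewer there is one more tool, called after "Emit:" in YAML: its name, and indented under it one key for each argument. move_arm: Moves the arm, as the interface text tells. Its arguments: {"type":"object","properties":{"series":{"type":"array"},"claw":{"type":"number"}},"required":["series"]}

```bash
mkdir -p pics
python3 - <<'E'
from cell import *
import cv2, numpy as np
print(read_state())
for n in ("scene","top","wrist"):
    m=camera_model(n); print(n,{k:(np.round(v,3).tolist()) for k,v in m.items()})
a=get_image("top"); b=get_image("scene")
cv2.imwrite("pics/top.png",a); cv2.imwrite("pics/scene.png",b)
E
```

```text
{'clock': 0.0, 'qpos': array([ 1.18419184,  0.62933721,  0.03843084,  1.51835846, -0.0270093 ,
        0.99630132, -0.0199746 ]), 'qd': array([ 6.53983647e-05,  5.73895254e-05, -1.09937552e-03,  1.03940099e-04,
       -3.08961330e-04, -4.97002459e-04,  1.56192957e-03]), 'tau': array([-4.63994274e-04, -5.63406837e+01,  1.22603294e+00, -1.93447423e+01,
        1.10198051e-02,  1.06694992e-02, -7.19116233e-07]), 'eef_pos': array([ 204.80544341, -616.23748847,  230.39771856]), 'tool_rot': array([-3.13970588e+00,  9.92527150e-06,  3.20834041e-01]), 'force': array([0.73707397, 0.20630239, 0.40521816]), 'torque': array([0.05133356, 0.02965901, 0.02977343]), 'width': 85.58233024524993}
scene {'fov_y': 48.875, 'cx': 316.912, 'cy': 232.229, 'pose': [[0.667, -0.499, 0.553, 32.025], [-0.745, -0.456, 0.488, -448.621], [0.009, -0.737, -0.675, 688.088], [0.0, 0.0, 0.0, 1.0]]}
top {'fov_y': 48.744, 'cx': 322.346, 'cy': 236.015, 'pose': [[-0.011, -0.994, 0.113, 435.15], [-1.0, 0.009, -0.02, 5.415], [0.019, -0.113, -0.993, 1040.812], [0.0, 0.0, 0.0, 1.0]]}
wrist {'fov_y': 60.497, 'cx': 319.908, 'cy': 239.013, 'tool_from_camera': [[0.001, -0.964, -0.266, 66.482], [1.0, 0.001, 0.001, -0.053], [-0.0, -0.266, 0.964, -141.117], [0.0, 0.0, 0.0, 1.0]]}
```

View pics/top.png

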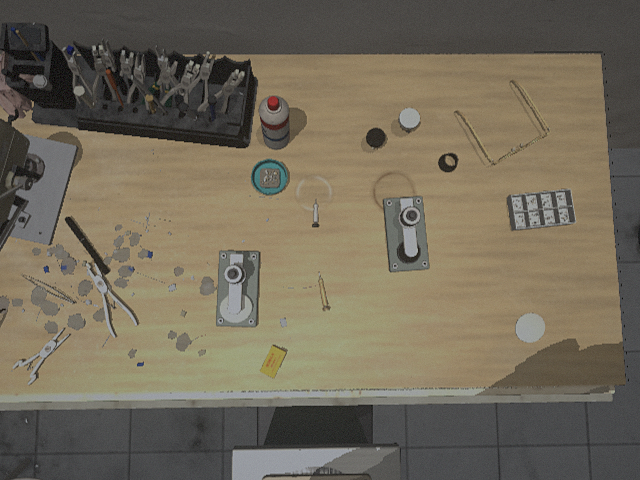

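View pics/scene.png

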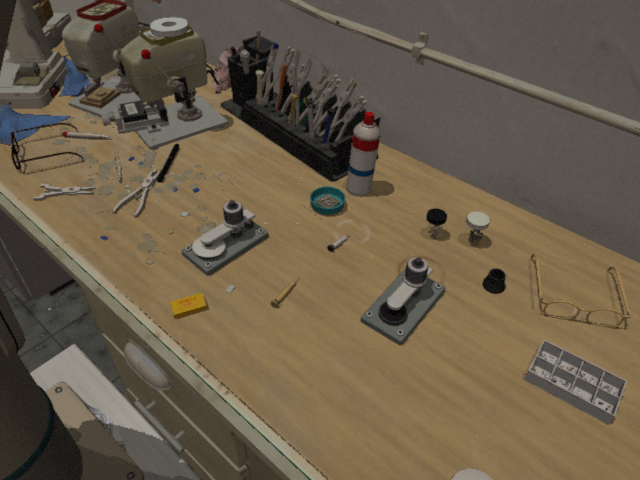

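The lens clamp is the left one in the top view: pale disc at (237,305), nut at about (235,273). The bare clamp is on the right with its nut at (410,215) and a black seat. In the scene view the lens clamp's nut is near (233,212).

```bash
cat > h.py <<'E'
import numpy as np, cv2
from scipy.spatial.transform import Rotation as R
from cell import *
def ray(name,u,v,T=None):
    m=camera_model(name); f=240/np.tan(np.radians(m["fov_y"])/2)
    P=m["pose"] if T is None else T
    P=np.array(P); d=P[:3,:3]@np.array([(u-m["cx"])/f,(v-m["cy"])/f,1]); return P[:3,3],d
def onz(name,u,v,z,T=None):
    o,d=ray(name,u,v,T); return o+d*(z-o[2])/d[2]
def wristT(s):
    T=np.eye(4); T[:3,:3]=R.from_euler("xyz",s["tool_rot"]).as_matrix(); T[:3,3]=s["eef_pos"]
    return T@np.array(camera_model("wrist")["tool_from_camera"])
E
python3 - <<'E'
from h import *
a=cv2.imread("pics/top.png"); b=cv2.imread("pics/scene.png")
A=cv2.resize(a[240:335,205:270],None,fx=6,fy=6,interpolation=cv2.INTER_CUBIC)
B=cv2.resize(b[190:280,175:275],None,fx=4,fy=4,interpolation=cv2.INTER_CUBIC)
c=np.zeros((570,800,3),np.uint8); c[:570,:390]=A; c[:360,400:800]=B
cv2.imwrite("pics/crop.png",c)
print("nut top",onz("top",235,272,82),"lens",onz("top",237,306,35), "scene",onz("scene",233,205,92))
print("bare",onz("top",410,215,82))
E
```

```text
nut top [480.07634421 143.99315571  82.        ] lens [418.4898657  146.56806429  35.        ] scene [473.21907764 138.95479797  92.        ]
bare [ 581.32835404 -175.56073012   82.        ]
```

View pics/crop.png

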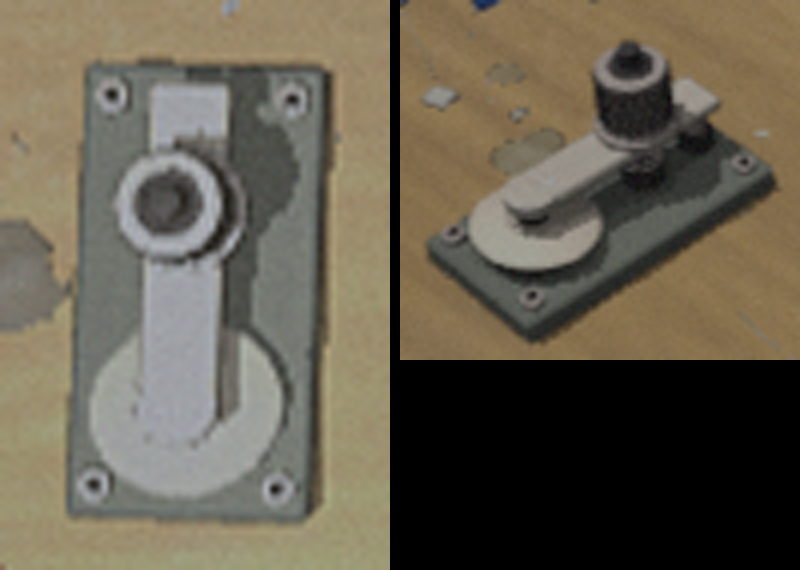

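Nut top centre is at about (233.3,274.3) in the top view and (232.8,206.2) in the scene view, with strap and lens clear of it. I'll start moving.

Run:
```python
from h import *
print(onz("top",233.3,274.3,82),onz("scene",232.75,206.2,82))
```

```text
[475.96950884 147.01518705  82.        ] [478.07271596 146.59932294  82.        ]
```

Emit:
move_arm:
  series:
    - [[0.046,-0.037,0],-0.18]
    - [[0.092,-0.075,0],-0.36]
    - [[0.138,-0.112,0],-0.54]
    - [[0.184,-0.15,0],-0.72]
    - [[0.23,-0.187,0],-0.9]
  claw: 1

```text
clock: 0.72
eef_pos: [364.8, -364.5, 230.7]
tool_rot: [-3.14, -0.001, 1.227]
force: [0.8, -0.5, -0.3]
width: 85.5
```

Emit:
move_arm:
  series:
    - [[0.058,0.001,0],-0.13]
    - [[0.117,0.003,0],-0.26]
    - [[0.175,0.004,0],-0.39]
    - [[0.234,0.005,0],-0.52]
    - [[0.293,0.006,0],-0.6]

```text
clock: 1.35
eef_pos: [469.6, -89.1, 231.0]
tool_rot: [-3.141, -0.002, 1.829]
force: [0.5, -0.3, 0.7]
width: 85.6
```

Emit:
move_arm:
  series:
    - [[0.048,0.014,0.01],0]
    - [[0.096,0.028,0.02],0]
    - [[0.144,0.042,0.035],0]
    - [[0.192,0.056,0.05],0]
    - [[0.226,0.067,0.055],0]

```text
clock: 1.98
eef_pos: [475.6, 148.9, 175.4]
tool_rot: [-3.14, -0.002, 1.832]
force: [-0.1, -0.5, -0.7]
width: 85.5
```

Emit:
move_arm:
  series:
    - [[0,0,0],0]
    - [[0,0,0],0]

```text
clock: 2.22
eef_pos: [475.2, 148.1, 175.1]
tool_rot: [-3.138, -0.002, 1.831]
force: [-0.4, -0.1, -0.9]
width: 85.6
```

Run:
```python
from h import *
s=read_state(); w=get_image("wrist"); cv2.imwrite("pics/w1.png",w)
np.save("w1T.npy",wristT(s)); print(s["qpos"].round(2),s["eef_pos"],s["tool_rot"])
T=wristT(s); m=camera_model("wrist"); f=240/np.tan(np.radians(m["fov_y"])/2)
p=np.linalg.inv(T)@[477,147,82,1]; print("expect",m["cx"]+f*p[0]/p[2],m["cy"]+f*p[1]/p[2],"r",f*16.5/p[2])
```

```text
[-0.08  0.52 -0.4   1.98  0.3   0.7  -0.41] [475.24462573 148.14501332 175.09663986] [-3.13843322e+00 -1.50927139e-03  1.83141130e+00]
expect 323.9044049481391 246.07082786967277 r 27.821232404500844
```

View pics/w1.png

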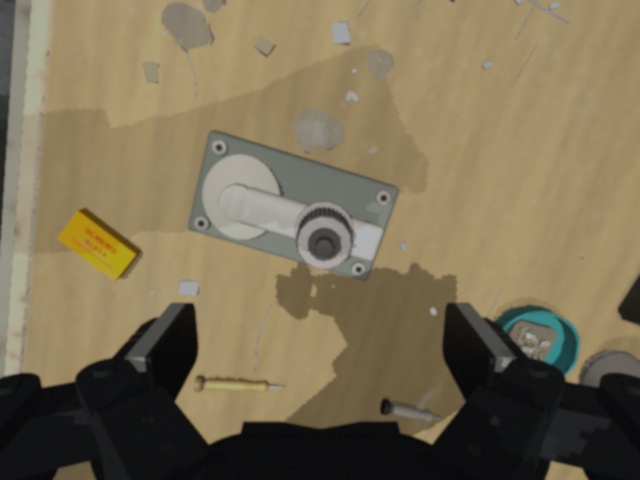

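The wrist view shows the nut's top ring centred at about (324,243), against a predicted (324,246). That puts the nut axis within 1.5 mm of the estimate, and the lens (240,195) confirms it is the right clamp. Descending.

Emit:
move_arm:
  series:
    - [[0,0.001,0.03],0]
    - [[0,0.001,0.06],0]
    - [[0,0.001,0.085],0]
    - [[0,0.001,0.105],0]
    - [[0,0.001,0.115],0]

```text
clock: 2.9
eef_pos: [476.0, 146.0, 59.5]
tool_rot: [-3.137, -0.0, 1.828]
force: [0.1, -0.3, -0.2]
width: 85.3
```

Emit:
move_arm:
  series:
    - [[0,0,0.006],0]
    - [[0,0,0.006],0]

```text
clock: 3.15
eef_pos: [476.1, 145.4, 53.6]
tool_rot: [-3.137, 0.0, 1.827]
force: [-0.2, 0.3, 0.0]
width: 85.3
```

Run:
```python
from h import *
s=read_state(); print(s["eef_pos"],s["force"],s["qpos"].round(2))
cv2.imwrite("pics/s2.png",cv2.resize(get_image("scene")[130:280,130:330],None,fx=4,fy=4))
```

```text
[476.0712833 145.3921067  53.5752283] [-0.1521084   0.25844066  0.0219168 ] [-0.18  0.72 -0.26  2.07  0.44  0.41 -0.52]
```

View pics/s2.png

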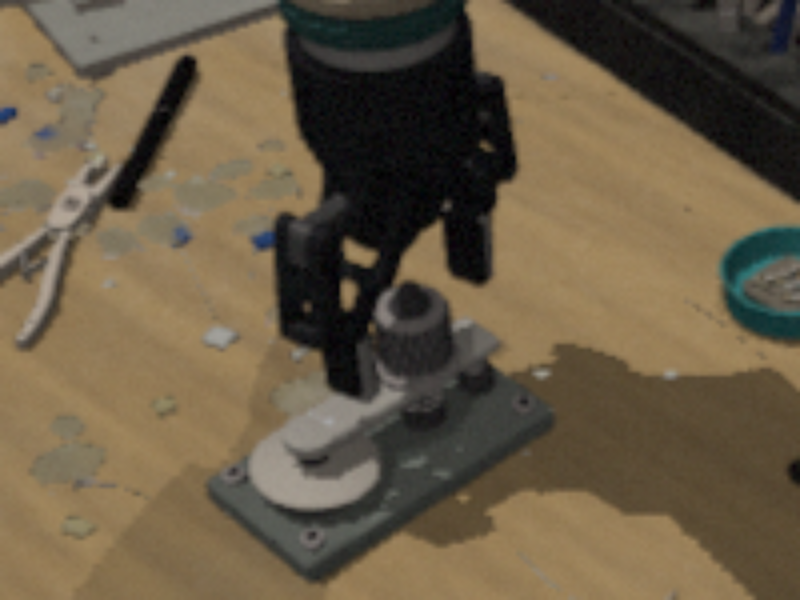

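The fingers straddle the nut, above the strap. Closing, with a small centring shift.

Emit:
move_arm:
  series:
    - [[0.003,0,0],0]
    - [[0.003,0,0],0]
    - [[0.003,0,0],0]

```text
clock: 3.58
eef_pos: [475.6, 148.8, 54.1]
tool_rot: [-3.138, -0.0, 1.827]
force: [0.4, 0.2, 0.7]
width: 85.4
```

Emit:
move_arm:
  series:
    - [[0,0,0],0]
    - [[0,0,0],0]
    - [[0,0,0],0]
    - [[0,0,0],0]
    - [[0,0,0],0]
  claw: 0

```text
clock: 4.2
eef_pos: [477.1, 149.2, 54.6]
tool_rot: [-3.141, -0.001, 1.827]
force: [2.8, -0.3, 4.3]
width: 31.3
```

Run:
```python
from h import *
s=read_state(); print(s)
```

```text
{'clock': 4.2, 'qpos': array([-0.18460984,  0.71696957, -0.25963397,  2.06576078,  0.43489693,
        0.41045207, -0.5287834 ]), 'qd': array([-0.0007676 , -0.00055037, -0.00089162, -0.00022323,  0.00058743,
       -0.00147893, -0.00047937]), 'tau': array([ -0.51907456, -46.09712005,  -2.97996081,  -5.7428889 ,
        -0.24386303,   0.72362976,   0.050632  ]), 'eef_pos': array([477.05078158, 149.17834608,  54.63499765]), 'tool_rot': array([-3.14133373e+00, -5.60830992e-04,  1.82696921e+00]), 'force': array([ 2.81275137, -0.29762358,  4.26769361]), 'torque': array([-0.06769698, -0.5904056 , -0.04646819]), 'width': 31.347731777269093}
```

Gripped at 31 mm with small forces. Turning clockwise, which is positive about the downward tool z, and following the thread down.

Emit:
move_arm:
  series:
    - [[0,0,0.0003],0.12]
    - [[0,0,0.0006],0.24]
    - [[0,0,0.0008],0.36]
    - [[0,0,0.0011],0.48]
    - [[0,0,0.0014],0.6]

```text
clock: 4.82
eef_pos: [477.6, 149.2, 53.3]
tool_rot: [3.141, -0.001, 1.223]
force: [2.5, 0.3, 1.8]
width: 31.1
```

Run:
```python
from h import *
s=read_state(); print(s["torque"],s["force"],s["qpos"].round(2),s["tool_rot"])
```

```text
[-0.03917734 -0.42437747  0.16752537] [2.45764797 0.32928391 1.80058524] [-0.28  0.71 -0.11  2.07  0.2   0.37 -0.91] [ 3.14117065e+00 -8.51794342e-04  1.22341081e+00]
```

Emit:
move_arm:
  series:
    - [[0,0,0.0002],0.1]
    - [[0,0,0.0005],0.2]
    - [[0,0,0.0007],0.3]
    - [[0,0,0.0009],0.4]

```text
clock: 5.32
eef_pos: [477.9, 149.0, 52.4]
tool_rot: [3.141, -0.001, 0.82]
force: [2.2, -1.8, 1.6]
width: 31.3
```

Run:
```python
from h import *
s=read_state(); print(s["torque"],s["force"],s["qpos"].round(2),s["tool_rot"])
```

```text
[-0.130904  -0.4140685  0.1255915] [ 2.24878648 -1.77405255  1.58799345] [-0.34  0.71 -0.02  2.07  0.04  0.36 -1.15] [ 3.14106391e+00 -1.21250478e-03  8.20367901e-01]
```

Emit:
move_arm:
  series:
    - [[0,0,0.0002],0.05]
    - [[0,0,0.0003],0.1]

```text
clock: 5.58
eef_pos: [478.0, 148.9, 52.2]
tool_rot: [3.141, -0.001, 0.722]
force: [1.3, -1.2, 4.3]
width: 31.2
```

Run:
```python
from h import *
s=read_state(); print(s["torque"],s["force"],s["qpos"].round(2),s["tool_rot"])
```

```text
[ 0.17685022 -0.85060324  1.33339735] [ 1.33365175 -1.15178361  4.30732914] [-0.36  0.71 -0.    2.07  0.    0.36 -1.21] [ 3.14054285e+00 -1.20732044e-03  7.22033154e-01]
```

At 1.10 rad the torque jumped from 0.13 to 1.33 Nm, which looks like the hard stop. I'll turn slightly more to confirm it.

Emit:
move_arm:
  series:
    - [[0,0,0],0.04]
    - [[0,0,0],0.06]
    - [[0,0,0],0.06]

```text
clock: 5.95
eef_pos: [479.0, 149.6, 52.2]
tool_rot: [3.14, -0.003, 0.663]
force: [5.5, 1.5, -1.1]
width: 31.6
```

Run:
```python
from h import *
s=read_state(); print(s["torque"],s["force"],s["tool_rot"])
```

```text
[ 0.44746844 -1.1143091   0.79022032] [ 5.52797726  1.45484613 -1.0634482 ] [ 3.14012652 -0.00349277  0.66272407]
```

Emit:
move_arm:
  series:
    - [[0,0,0],0.04]
    - [[0,0,0],0.08]
    - [[0,0,0],0.08]

```text
clock: 6.32
eef_pos: [480.5, 150.4, 52.3]
tool_rot: [3.14, -0.007, 0.579]
force: [5.7, 1.9, -3.0]
width: 31.2
```

Run:
```python
from h import *
s=read_state(); print(s["torque"],s["force"],s["tool_rot"],s["qpos"].round(2))
```

```text
[ 0.58786649 -1.372163    0.26069221] [ 5.72383149  1.92095923 -3.04928072] [ 3.14009528 -0.00678259  0.57924257] [-0.38  0.71  0.03  2.07 -0.06  0.35 -1.29]
```

Torque fell off while the tool drifted 2.5 mm, so the pads are probably slipping at the stop. I'll release, look, and re-grip centred to verify.

Emit:
move_arm:
  series:
    - [[0,0,0],0]
    - [[0,0,0],0]
    - [[0,0,0],0]
    - [[0,0,0],0]
  claw: 1

```text
clock: 6.82
eef_pos: [480.0, 150.1, 52.2]
tool_rot: [3.14, -0.006, 0.579]
force: [-0.2, 0.3, 0.5]
width: 85.6
```

Run:
```python
from h import *
s=read_state(); print(s["eef_pos"],s["torque"],s["force"],s["tool_rot"],s["width"])
cv2.imwrite("pics/w3.png",get_image("wrist"))
T=wristT(s); m=camera_model("wrist"); f=240/np.tan(np.radians(m["fov_y"])/2)
p=np.linalg.inv(T)@[477,148.5,79,1]; print("expect",m["cx"]+f*p[0]/p[2],m["cy"]+f*p[1]/p[2],"r",f*16.5/p[2])
```

```text
[480.00807585 150.13038007  52.22117604] [-0.00473533  0.0323841  -0.04861431] [-0.18105602  0.27372691  0.48955845] [ 3.14039048 -0.00574949  0.57857725] 85.60249523346485
expect 319.51344602787924 356.80963889321794 r 52.73991084032767
```

View pics/w3.png

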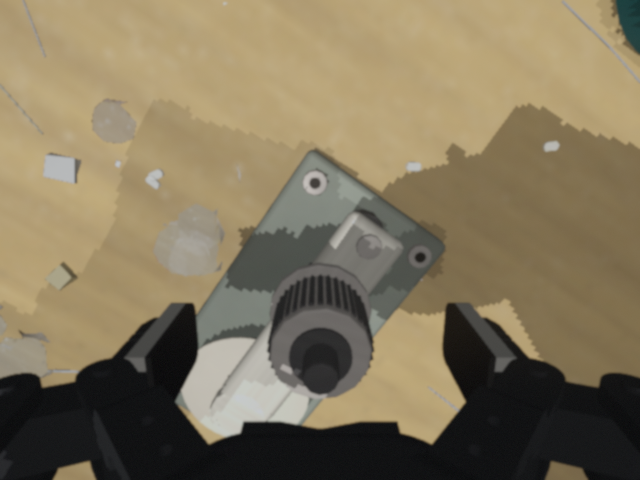

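The view shows the nut at about (321,349), centred between the open pads to within about 2 mm. Turning back with the jaws open, then re-gripping for a check turn.

Emit:
move_arm:
  series:
    - [[-0.001,0,0],-0.12]
    - [[-0.001,0,0],-0.24]
    - [[-0.001,0,0],-0.36]
    - [[-0.001,0,0],-0.4]
    - [[-0.001,0,0],-0.4]

```text
clock: 7.5
eef_pos: [479.2, 149.5, 52.2]
tool_rot: [3.138, -0.005, 0.977]
force: [-0.0, 0.0, 0.6]
width: 85.6
```

Emit:
move_arm:
  series:
    - [[0,0,0],0]
    - [[0,0,0],0]
    - [[0,0,0],0]
    - [[0,0,0],0]
    - [[0,0,0],0]
  claw: 0

```text
clock: 8.12
eef_pos: [478.7, 150.0, 52.6]
tool_rot: [3.139, -0.005, 0.978]
force: [-2.0, 0.2, 5.0]
width: 31.5
```

Emit:
move_arm:
  series:
    - [[0,0,0],0.025]
    - [[0,0,0],0.05]

```text
clock: 8.38
eef_pos: [479.1, 150.4, 52.7]
tool_rot: [3.138, -0.006, 0.929]
force: [2.7, 3.4, -1.1]
width: 31.5
```

Run:
```python
from h import *
s=read_state(); print(s["torque"],s["force"],s["tool_rot"],s["qpos"].round(2))
```

```text
[0.77382516 0.10892711 0.33743569] [ 2.67087839  3.44405863 -1.05240012] [ 3.13845355 -0.00578866  0.92938985] [-0.33  0.71 -0.05  2.07  0.09  0.36 -1.09]
```

Emit:
move_arm:
  series:
    - [[0,0,0],0.025]
    - [[0,0,0],0.05]

```text
clock: 8.62
eef_pos: [479.6, 150.9, 52.7]
tool_rot: [3.138, -0.007, 0.878]
force: [1.7, 0.8, 0.1]
width: 31.4
```

Run:
```python
from h import *
s=read_state(); print(s["torque"],s["force"],s["tool_rot"],s["qpos"].round(2))
```

```text
[ 0.27486573 -0.38691923  0.72596386] [1.65348143 0.77592847 0.08060392] [ 3.13834939 -0.00721692  0.87791028] [-0.34  0.71 -0.04  2.07  0.07  0.35 -1.12]
```

Emit:
move_arm:
  series:
    - [[0,0,0],0.08]

```text
clock: 8.75
eef_pos: [480.6, 151.5, 52.8]
tool_rot: [3.138, -0.01, 0.795]
force: [1.3, -2.8, -1.3]
width: 31.4
```

Run:
```python
from h import *
s=read_state(); print(s["torque"],s["force"],s["tool_rot"])
```

```text
[-0.27348859 -0.34513991  1.23417076] [ 1.29158093 -2.76262429 -1.34987744] [ 3.13838087 -0.00958581  0.79533821]
```

Emit:
move_arm:
  series:
    - [[0,0,0],0.08]
    - [[0,0,0],0.16]

```text
clock: 9.0
eef_pos: [483.3, 152.6, 52.9]
tool_rot: [3.138, -0.015, 0.632]
force: [4.7, -1.6, -5.6]
width: 31.4
```

Run:
```python
from h import *
s=read_state(); print(s["torque"],s["force"],s["tool_rot"])
```

```text
[-0.15278093 -1.0390967   1.27322396] [ 4.7132392  -1.55703669 -5.60811442] [ 3.13837233 -0.01515886  0.63248835]
```

Torque holds at about 1.25 Nm, ten times the thread friction, while the pads slip. The nut is against its stop. Letting go and rising.

Emit:
move_arm:
  series:
    - [[0,0,0],0]
    - [[0,0,0],0]
    - [[0,0,0],0]
    - [[0,0,0],0]
  claw: 1

```text
clock: 9.5
eef_pos: [483.0, 152.4, 52.9]
tool_rot: [3.139, -0.015, 0.632]
force: [-0.6, 0.2, 0.0]
width: 85.1
```

Emit:
move_arm:
  series:
    - [[0,0,-0.01],0]
    - [[0,0,-0.03],0]
    - [[0,0,-0.06],0]
    - [[0,0,-0.09],0]
    - [[0,0,-0.12],0]

```text
clock: 10.12
eef_pos: [481.2, 151.5, 174.5]
tool_rot: [3.139, -0.015, 0.632]
force: [0.2, 0.1, -0.2]
width: 85.1
```

Emit:
move_arm:
  series:
    - [[0.06,0,0],0]
    - [[0.12,0,0],0]
    - [[0.15,0,0],0]
    - [[0.15,0,0],0]

```text
clock: 10.62
eef_pos: [603.3, 241.8, 177.1]
tool_rot: [3.139, -0.017, 0.633]
force: [-0.7, -0.5, -0.6]
width: 85.3
```

Run:
```python
from h import *
s=read_state(); print(s["clock"],s["eef_pos"],s["force"],s["torque"])
b=get_image("scene"); a0=cv2.imread("pics/scene.png")
c=np.hstack([cv2.resize(x[185:280,175:275],None,fx=4,fy=4,interpolation=cv2.INTER_CUBIC) for x in (a0,b)])
cv2.imwrite("pics/s4.png",c)
```

```text
10.625 [603.31170792 241.82486328 177.05346277] [-0.72797681 -0.45243874 -0.57630915] [-0.0384544   0.06095236  0.01730048]
```

View pics/s4.png

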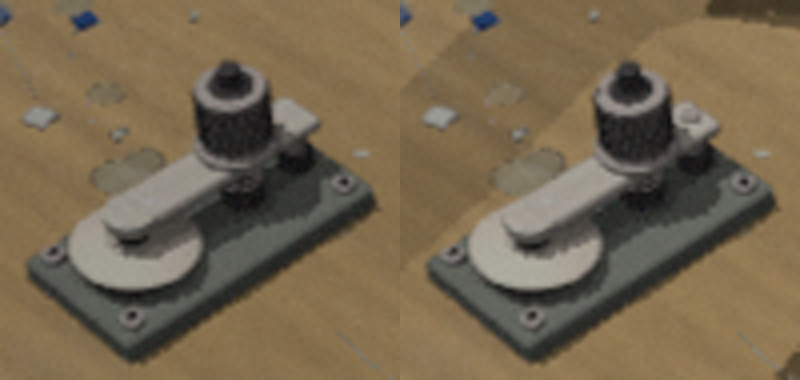

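Compared with the first picture, the nut and strap sit slightly lower. The stud shows more, and the heel-pin head now stands through the strap at about (688,115). The lens has not moved and the arm is clear. Handing in.

```bash
python3 -c "
from cell import *
print(finish_job())"
```

```text
the job is handed in; nothing more can be done
None
```

I screwed the lens clamp's nut down clockwise until it stopped, let go and moved the arm clear. The job was handed in at about 10.7 s. I never went near the empty clamp.

- **Tight:** the turning torque was 0.13–0.17 Nm while the nut ran free. After about 1.1 rad it jumped to 1.33 Nm, within the expected 1.05–1.3 rad of travel.
- **Disagreement and re-check:** pushing further, the torque fell to 0.26 Nm while the tool crept 2.5 mm, which fits the pads slipping on the nut. I released, re-gripped centred and turned again. The torque climbed to about 1.25 Nm and stayed there while the pads slipped, so I take the nut to be at its stop.
- **Final look:** in the last picture the nut and strap sit slightly lower than at the start. The lens is in place, and forces on the tool were near zero after release.
- **Not measured:** I judged the 3 mm drop by eye only. The nut's axis came out 2–3 mm apart between views, which was close enough for the grip.

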